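# Roll the capping wheel clean on the tacky board and park it

## Robot

A 7-joint arm with a two-finger parallel gripper is mounted at the origin on a cart in front of the work surface, level with it; the furniture and walls round the work are solid. World frame = base frame: x ahead of the robot, y to its left, z up, the work surface at z = 0. Lengths are in m, angles in rad, forces in N, time in s.
With the tool pointing down it reaches from about 0.4 to 0.85 m from the base axis. Payload 10.4 kg.
Tool frame: the origin (TCP) lies midway between the tips of the shut fingers; the grasp point (between the pads) lies 19 mm behind it; z points along the fingers, y is the line along which they close (so a half turn about z gives the same grasp; the last joint's range is limited). The gripper opens to 85 mm and grips with 20 to 120 N. Pads are 22 mm wide; open, the fingers measure 114 mm over their backs; the gripper's body (76 mm by 85 mm) begins 54 mm behind the grasp point. The pads swing forward as they close: fully open they stand 13 mm farther back than shut.
Start: joints at [-1.371, 0.332, -0.065, 1.46, 0.022, 1.35, -0.088], TCP at [0.138, 0.61, 0.231] pointing down, gripper open.
Joint ranges: [-2.6, 2.6], [-0.5, 2.12], [-1.47, 1.34], [0.16, 2.42], [-1.27, 4.41], [0.06, 2.06], [-2.6, 2.6]. Speed limits (rad/s): [2.22, 2.22, 2.79, 2.79, 3.14, 3.14, 3.14].

## Interface

Orientations are given as a unit quaternion [w, x, y, z].
In Python, from cell import telemetry, imaging, order gives the robot as it stands. The module is installed in compiled form; this text tells all that it offers.
- The arm moves only by the tool play_rows, never from a script. Its argument "steps" is a list of rows, each an object of numbers: "hand": the opening, from -1 (shut) to 1 (fully open), so that 0 is half open; "x", "y", "z": the shift along the tool's x, y, z in mm; "ax", "ay", "az": the turn, a rotation vector about the tool's x, y, z in degrees. In form: [{"hand": .., "x": .., "y": .., "z": .., "ax": .., "ay": .., "az": ..}, ...]. A call has 1 to 12 rows; each row shifts and turns the commanded pose from where the row before left it, along the tool's axes as they then stand; what a row does not reach is not made up. A row lasts 1/12 s, in which the tool goes at most 41.7 mm and 7.16 degrees, less where a joint would pass 70% of its speed; a pose out of reach is approached as far as the arm can. A call is refused whole if a number of a shift passes 41.7 or a number of a turn 7.16, either way. A call with a gripper value outside its range is refused whole. The fingers move at their own pace and stop on an object; the grip force is fixed at half the most. Time passes only in rows, so rows that do not move let the fingers close. It gives the time, the measured TCP pose, the force, the opening and the grip force at its end, in the units of the state.
- telemetry.sense(): the state, without advancing time (a new reading comes with each control period).
- imaging.camera(name): name is "scene" or "top" or "wrist"; returns a dict with "color" (480x640x3 uint8, blue, green, red), "fx", "fy", "cx", "cy" (pixels), "T" (4x4, takes a point from camera to world coordinates); the wrist camera has in their place "T_tool_cam" (4x4, takes a point from camera to tool coordinates, whose origin is the TCP and whose axes are the flange's). Camera axes: x right, y up, looking along -z (the intrinsics and any distortion apply to the point x, -y, -z); pixel columns grow to the right and rows downward; lengths in m; the calibration is good to about 2 mm. The wrist camera is an equidistant fisheye: a pixel r from the principal point sees the ray r / f radians off the axis. A picture is of the moment at which its call begins: read the wrist's pose just before it. There is no depth.
- order.finish_job(): hands the job in; it is judged then, once.
The state is a dict: "t": time; "qpos": joint angles; "joint_vel": joint speeds; "effort": joint torques, N m; "eef_pos": TCP position; "orientation": TCP orientation; "force": force on the tool from outside, world axes, zero at the start; "wrist_torque": the same for the moment, N m; "grip_width": opening from 0.0 (shut) to 1.0 (fully open); "gripper_force": force on a finger pad.
Only numpy, scipy, OpenCV 4.12 (cv2) and the standard library are available. Lean on these libraries where they do the work, as an engineer would, in place of code of your own. Each camera call takes 0.05 s, during which the arm holds its last target. There are 200 camera calls.

## Task

Clean the tread of the rubber-tyred capping wheel: lift it out of its stand, set it upright on its rim at the open end of the tacky cleaning board, and roll it straight along the board, turning and not skidding, while pressing it down steadily with about 13 N in all (at least 8 along the film, never over 20), so that a whole turn of the tread meets the film. Roll it on over the low ramp into the pocket, gently up to the end stop, and let go of it standing there upright; it must never fall flat, and the other things on the table stay where they are.

Things in the scene. Friction and masses are not known exactly. Their poses are not given: they have to be found in the camera images.
- wheel_center (a point): Middle of the axle of the loose capping wheel: black rubber tyre, 70 mm diameter, 22 mm wide, on each face a round aluminium axle end (boss, 16 mm diameter, 6 mm proud; 34 mm over both). It starts on its rim in the stand. The point is 35 mm above what it stands on; y is the axle (level while upright), z points up at the start and turns with the wheel.
- wheel: The same wheel (same origin and axes), 0.28 to 0.44 kg with its axle. The axle with both bosses turns freely in bearings in the wheel: pinched by the two bosses (20 to 30 N) and pressed down, the wheel turns as it is moved along the board.
- stand: Fixed black stand, 90 x 64 x 12 mm, origin at the centre of its underside. The wheel stands on its top, axle parallel to the stand's y, between two cross ribs 3 mm high and two cheeks 6 mm high. Lift the wheel straight up.
- board: Fixed cleaning board, 350 mm long (own x), 80 wide (own y); origin under the centre of its base. Roll along own +x, from open end to end stop. Its flat deck with white film is nominally 28 mm high, but its height (25 to 31 mm at the middle) and slope along x (up to 0.03 rad either way) are not measured: feel them. It lies on foam and yields 1 mm per 10 N.
- board_start (a point): Centre line of the board at own x = -125 mm, at the deck's nominal height: where the wheel is set down, within about 15 mm (wheel centre 35 mm above the deck). Axes as the board's. The deck reaches from own x = -166 to +186 mm.
- board_pocket (a point): Centre line at own x = +134 mm, nominal deck height: below the centre of the wheel in the pocket. Ramp from own x = 100 mm, rising 2.5 mm to a sharp crest at 120 mm, then down to the deck; end stop's face at 170 mm, 28 mm high. Wheel has 1 to 2 mm play between crest and stop. Two cheeks 6 mm high, 32 mm apart, flank it from x = 115 to 175 mm.
- stamp: Bystander: wooden hand stamp with black knob, 45 x 52 x 64 mm; origin under its centre. Leave alone.
- tape: Bystander: roll of tape lying flat, 66 mm diameter, 20 mm high; origin under its centre. Leave alone.
- small_pot: Bystander: closed round pot, 63 mm diameter, 34 mm high; origin under its centre. Leave alone.

How it is judged:
By the outcome, as a careful person would: the job done as asked, in the order asked, and still so for the second after the job is handed in, with the robot touching nothing.
It also fails if it takes over 72 s, if anything falls off the work surface, if the arm or the gripper's body presses on something with over 40 N, if the wrist force passes 120 N, or if a joint passes its speed limit or range.

## Working session

There is one attempt and no reset: what is moved stays moved. The work goes in short steps, Python scripts to look and compute and a tool call to move; the robot and the scene stay as the last step left them, time stands still between calls to the robot, and variables do not carry over. Pictures are saved under pics/ and viewed, at most 10 in all, crops included, and the job is handed in when it is done.

Besides the shell and the picture viewer there is one more tool, called as name(argument=value, ...), one argument or row to a line, values as JSON. play_rows: Moves the arm, as the interface text tells. Its arguments: {"type":"object","properties":{"steps":{"type":"array"}},"required":["steps"]}

```bash
mkdir -p pics; python3 - <<'E'
from cell import telemetry, imaging
import cv2, numpy as np
s=telemetry.sense(); print({k:np.round(v,3) for k,v in s.items()})
for n in("top","scene"):
    c=imaging.camera(n); cv2.imwrite(f"pics/{n}0.png",c["color"]); print(n,c["fx"],c["fy"],c["cx"],c["cy"],np.round(c["T"],4).tolist(), [k for k in c])
w=imaging.camera("wrist");print({k:w[k] for k in w if k!="color"})
E
```

```text
{'t': np.float64(0.0), 'qpos': array([-1.371,  0.333, -0.065,  1.461,  0.022,  1.35 , -0.089]), 'joint_vel': array([ 0.002, -0.   , -0.   , -0.   , -0.001, -0.   ,  0.001]), 'effort': array([-0.0000e+00, -6.2544e+01,  4.9000e-02, -3.9163e+01,  1.6000e-02,
        9.0000e-03,  0.0000e+00]), 'eef_pos': array([0.138, 0.609, 0.23 ]), 'orientation': array([-0.   ,  0.111,  0.994, -0.001]), 'force': array([ 0.101, -0.169, -1.286]), 'wrist_torque': array([ 0.064, -0.013, -0.017]), 'gripper_force': np.float64(0.0), 'grip_width': np.float64(1.001)}
top 592.6248194102418 592.6248194102418 316.58015073442317 239.55227871088005 [[-0.0263, 0.9902, -0.137, 0.3608], [-0.9996, -0.0268, -0.0016, -0.0952], [-0.0052, 0.1369, 0.9906, 1.3572], [0.0, 0.0, 0.0, 1.0]] ['color', 'fx', 'fy', 'cx', 'cy', 'T']
scene 578.394774908352 578.394774908352 315.2989471222215 231.04009671014927 [[0.5868, 0.4577, -0.668, -0.1477], [-0.8097, 0.3429, -0.4763, -0.6029], [0.0111, 0.8203, 0.5718, 0.6523], [0.0, 0.0, 0.0, 1.0]] ['color', 'fx', 'fy', 'cx', 'cy', 'T']
{'fx': 371.64829954431775, 'fy': 371.64829954431775, 'cx': 320.2939977713748, 'cy': 236.10375027319824, 'T_tool_cam': array([[-5.26899522e-04,  9.50669758e-01,  3.10204342e-01,
         8.12923545e-02],
       [ 9.99999797e-01,  6.11673878e-04, -1.76014435e-04,
        -6.93743644e-04],
       [-3.57075493e-04,  3.10204186e-01, -9.50669888e-01,
        -1.42517867e-01],
       [ 0.00000000e+00,  0.00000000e+00,  0.00000000e+00,
         1.00000000e+00]])}
```

View pics/top0.png

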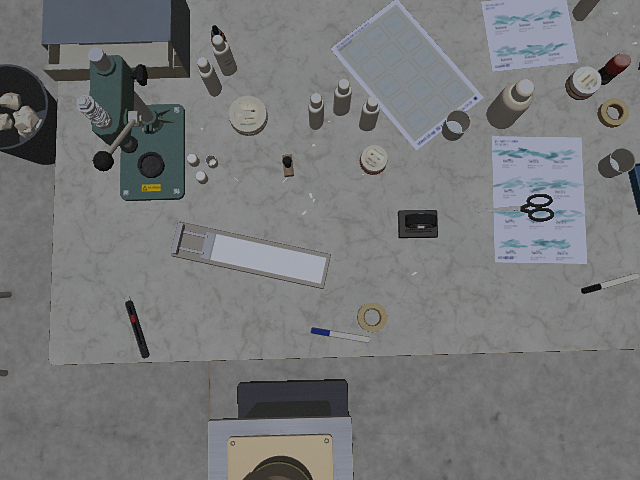

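View pics/scene0.png

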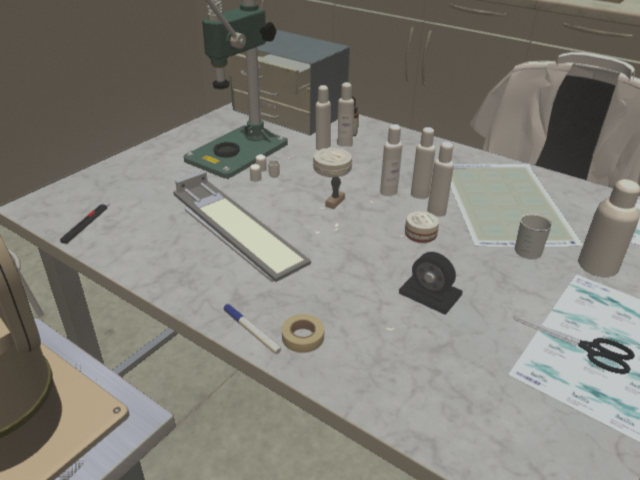

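```bash
cat > h.py <<'E'
import numpy as np, cv2
from cell import telemetry, imaging
from scipy.spatial.transform import Rotation as Ro
def ray(c,uv,T=None,fish=False):
    uv=np.atleast_2d(np.float64(uv)); d=np.c_[(uv[:,0]-c["cx"])/c["fx"],-(uv[:,1]-c["cy"])/c["fy"]]
    if fish:
        th=np.hypot(*d.T)[:,None]; d=np.c_[d/np.maximum(th,1e-9)*np.sin(th),-np.cos(th)]
    else: d=np.c_[d,-np.ones(len(d))]
    T=c["T"] if T is None else T
    return T[:3,3],d@T[:3,:3].T
def onplane(c,uv,z,T=None,fish=False):
    o,d=ray(c,uv,T,fish); return o+d*((z-o[2])/d[:,2])[:,None]
def tool():
    s=telemetry.sense(); T=np.eye(4); q=s["orientation"]; T[:3,:3]=Ro.from_quat(np.r_[q[1:],q[0]]).as_matrix(); T[:3,3]=s["eef_pos"]; return T
def wrist():
    T=tool(); c=imaging.camera("wrist"); return c,T@c["T_tool_cam"]
E
python3 - <<'E'
from h import *
c=imaging.camera("top"); im=c["color"]
def rect(m,x0,y0,x1,y1,z,name):
    k=np.zeros(m.shape,np.uint8); k[y0:y1,x0:x1]=m[y0:y1,x0:x1]
    ct=max(cv2.findContours(k,0,2)[0],key=cv2.contourArea); r=cv2.minAreaRect(ct); b=cv2.boxPoints(r)
    w=onplane(c,b,z); print(name,cv2.contourArea(ct),b.round(1).tolist(),"\n world",w.round(4).tolist(),"ctr",w.mean(0).round(4),"sides",np.linalg.norm(np.diff(w,axis=0),axis=1).round(4))
g=im.max(2)
rect((g<95).astype(np.uint8),385,195,450,250,0.012,"stand")
rect((im.min(2)>205).astype(np.uint8),165,215,340,295,0.028,"film")
cr=im[205:300,160:450]; cv2.imwrite("pics/crop1.png",cv2.resize(cr[:, :180],None,fx=4,fy=4,interpolation=cv2.INTER_CUBIC)[:, :720])
E
```

```text
stand 1044.5 [[398.0, 210.0], [437.0, 210.0], [437.0, 237.0], [398.0, 237.0]] 
 world [[0.6106, -0.2826, 0.012], [0.6081, -0.3724, 0.012], [0.5453, -0.369, 0.012], [0.5477, -0.2797, 0.012]] ctr [ 0.5779 -0.3259  0.012 ] sides [0.0898 0.0629 0.0893]Traceback (most recent call last):
  File "<stdin>", line 9, in <module>
  File "<stdin>", line 5, in rect
ValueError: max() iterable argument is empty
```

```bash
python3 - <<'E'
from h import *
c=imaging.camera("top"); im=c["color"]; print(im[258,260],im[268,322],im[285,300], im[215,250],im[245,180])
m=(im.min(2)>int(im[258,260].min())-18).astype(np.uint8)
k=np.zeros_like(m); k[215:295,165:340]=m[215:295,165:340]
ct=max(cv2.findContours(k,0,2)[0],key=cv2.contourArea); b=cv2.boxPoints(cv2.minAreaRect(ct)); w=onplane(c,b,.028)
print(cv2.contourArea(ct),b.round(1).tolist(),w.round(4).tolist(),np.linalg.norm(np.diff(w,axis=0),axis=1).round(4))
cv2.imwrite("pics/crop1.png",cv2.resize(im[210:295,160:340],None,fx=4.4,fy=4.4,interpolation=cv2.INTER_CUBIC))
E
```

```text
[177 168 164] [179 170 166] [134 134 133] [136 133 134] [ 96 101 104]
2847.0 [[209.6999969482422, 259.20001220703125], [215.3000030517578, 233.39999389648438], [325.8999938964844, 257.3999938964844], [320.29998779296875, 283.20001220703125]] [[0.5064, 0.1491, 0.028], [0.5649, 0.1362, 0.028], [0.5035, -0.113, 0.028], [0.4457, -0.0988, 0.028]] [0.06   0.2567 0.0595]
```

View pics/crop1.png

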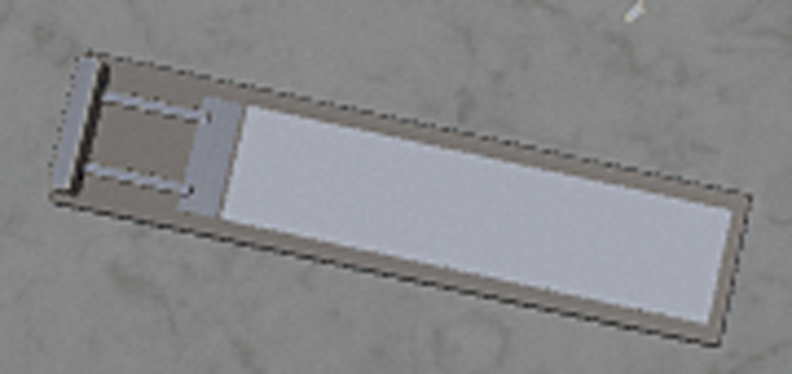

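play_rows(
  steps=[
    {"hand":1,"az":7},
    {"hand":1,"az":7},
    {"hand":1,"az":7},
    {"hand":1,"az":7},
    {"hand":1,"az":7},
    {"hand":1,"az":7},
    {"hand":1,"az":7},
    {"hand":1,"az":7},
    {"hand":1,"az":7},
    {"hand":1,"az":7},
    {"hand":1,"az":7.1},
  ],
)

```text
schema error: expected keys hand, x, y, z, ax, ay, az
```

play_rows(
  steps=[
    {"hand":1,"x":-33,"y":22},
    {"hand":1,"x":-34,"y":23},
    {"hand":1,"x":-34,"y":23},
    {"hand":1,"x":-34,"y":23},
    {"hand":1,"x":-34,"y":23},
    {"hand":1,"x":-34,"y":23},
    {"hand":1,"x":-34,"y":23},
    {"hand":1,"x":-34,"y":23},
    {"hand":1,"x":-34,"y":23},
    {"hand":1,"x":-34,"y":23},
    {"hand":1,"x":-34,"y":23},
    {"hand":1,"x":-34,"y":23},
  ],
)

```text
schema error: expected keys hand, x, y, z, ax, ay, az
```

play_rows(
  steps=[
    {"hand":1,"x":0,"y":0,"z":0,"ax":0,"ay":0,"az":7},
    {"hand":1,"x":0,"y":0,"z":0,"ax":0,"ay":0,"az":7},
    {"hand":1,"x":0,"y":0,"z":0,"ax":0,"ay":0,"az":7},
    {"hand":1,"x":0,"y":0,"z":0,"ax":0,"ay":0,"az":7},
    {"hand":1,"x":0,"y":0,"z":0,"ax":0,"ay":0,"az":7},
    {"hand":1,"x":0,"y":0,"z":0,"ax":0,"ay":0,"az":7},
    {"hand":1,"x":0,"y":0,"z":0,"ax":0,"ay":0,"az":7},
    {"hand":1,"x":0,"y":0,"z":0,"ax":0,"ay":0,"az":7},
    {"hand":1,"x":0,"y":0,"z":0,"ax":0,"ay":0,"az":7},
    {"hand":1,"x":0,"y":0,"z":0,"ax":0,"ay":0,"az":7},
    {"hand":1,"x":0,"y":0,"z":0,"ax":0,"ay":0,"az":7},
  ],
)

```text
t: 1.17
eef_pos: [0.138, 0.6095, 0.2312]
orientation: [0.0, 0.708, 0.706, -0.0]
force: [-0.5, 0.3, 0.7]
grip_width: 1.0
gripper_force: 0.0
```

play_rows(
  steps=[
    {"hand":1,"x":-34,"y":23,"z":0,"ax":0,"ay":0,"az":0},
    {"hand":1,"x":-34,"y":23,"z":0,"ax":0,"ay":0,"az":0},
    {"hand":1,"x":-34,"y":23,"z":0,"ax":0,"ay":0,"az":0},
    {"hand":1,"x":-34,"y":23,"z":0,"ax":0,"ay":0,"az":0},
    {"hand":1,"x":-34,"y":23,"z":0,"ax":0,"ay":0,"az":0},
    {"hand":1,"x":-34,"y":23,"z":0,"ax":0,"ay":0,"az":0},
    {"hand":1,"x":-34,"y":23,"z":0,"ax":0,"ay":0,"az":0},
    {"hand":1,"x":-34,"y":23,"z":0,"ax":0,"ay":0,"az":0},
    {"hand":1,"x":-34,"y":23,"z":0,"ax":0,"ay":0,"az":0},
    {"hand":1,"x":-34,"y":23,"z":0,"ax":0,"ay":0,"az":0},
    {"hand":1,"x":-34,"y":23,"z":0,"ax":0,"ay":0,"az":0},
    {"hand":1,"x":-34,"y":23,"z":0,"ax":0,"ay":0,"az":0},
  ],
)

```text
t: 2.17
eef_pos: [0.4165, 0.2008, 0.2315]
orientation: [-0.0, 0.706, 0.709, 0.0]
force: [0.7, 1.0, 0.6]
grip_width: 1.002
gripper_force: 0.0
```

play_rows(
  steps=[
    {"hand":1,"x":-30,"y":17,"z":0,"ax":0,"ay":0,"az":0},
    {"hand":1,"x":-30,"y":17,"z":0,"ax":0,"ay":0,"az":0},
    {"hand":1,"x":-30,"y":17,"z":0,"ax":0,"ay":0,"az":0},
    {"hand":1,"x":-30,"y":17,"z":0,"ax":0,"ay":0,"az":0},
    {"hand":1,"x":-30,"y":17,"z":0,"ax":0,"ay":0,"az":0},
    {"hand":1,"x":0,"y":0,"z":0,"ax":0,"ay":0,"az":0},
    {"hand":1,"x":0,"y":0,"z":0,"ax":0,"ay":0,"az":0},
  ],
)

```text
t: 2.75
eef_pos: [0.5018, 0.0511, 0.2313]
orientation: [0.0, 0.707, 0.707, -0.0]
force: [0.1, 0.7, 0.4]
grip_width: 1.004
gripper_force: 0.0
```

```bash
python3 - <<'E'
from h import *
c,T=wrist(); im=c["color"]; cv2.imwrite("pics/w1.png",im); np.savez("w1.npz",T=T,im=im)
E
```

```text
(no output)
```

View pics/w1.png

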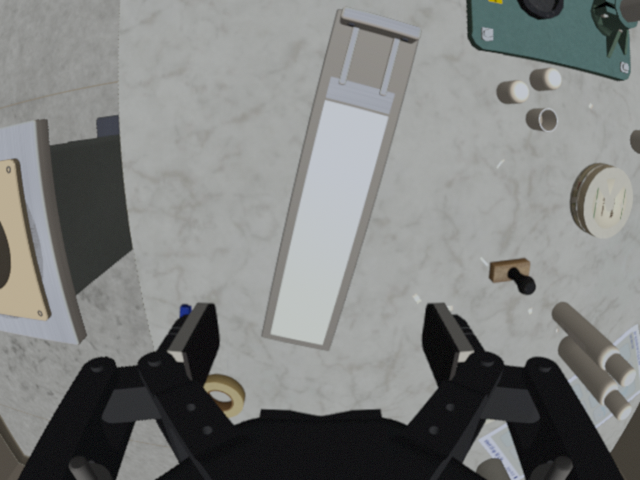

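```bash
python3 - <<'E'
from h import *
z=np.load("w1.npz"); im=z["im"];T=z["T"]; c=imaging.camera("wrist")
v=im.min(2); print(im[200,340],im[330,300],im[95,360],im[200,300],im[60,375])
def reg(m,x0,y0,x1,y1,h):
    k=np.zeros(m.shape,np.uint8); k[y0:y1,x0:x1]=m[y0:y1,x0:x1]
    ct=max(cv2.findContours(k,0,1)[0],key=cv2.contourArea)[:,0]
    w=onplane(c,ct,h,T,True)[:,:2]; r=cv2.minAreaRect(np.float32(w*1000)); return cv2.contourArea(ct),r,cv2.boxPoints(r).round(1).tolist()
print("film",reg(v>170,255,90,400,355,.028))
pts=dict(crest_like=[[330,78],[394,92]],film_far=[[325,100],[389,114]],stopface=[[341,21],[417,39]],cheekL=[[355,28],[343,82]],cheekR=[[397,40],[387,92]],open=[[263,335],[329,349]])
for k,p in pts.items(): print(k,onplane(c,p,.031,T,True).round(4).tolist())
E
```

```text
[201 196 191] [193 196 191] [172 164 159] [162 161 160] [134 140 142]
film (14139.5, ((503.150390625, 19.315750122070312), (251.00567626953125, 60.01396942138672), 76.08833312988281), [[443.79998779296875, -95.30000305175781], [502.1000061035156, -109.69999694824219], [562.5, 133.89999389648438], [504.20001220703125, 148.39999389648438]])
crest_like [[0.5088, 0.1683, 0.031], [0.5673, 0.1569, 0.031]]
film_far [[0.5043, 0.1478, 0.031], [0.563, 0.1362, 0.031]]
stopface [[0.5188, 0.223, 0.031], [0.5891, 0.2094, 0.031]]
cheekL [[0.5315, 0.2165, 0.031], [0.5205, 0.1647, 0.031]]
cheekR [[0.5701, 0.2068, 0.031], [0.5608, 0.1566, 0.031]]
open [[0.4369, -0.0959, 0.031], [0.5096, -0.1139, 0.031]]
```

play_rows(
  steps=[
    {"hand":1,"x":-35,"y":7.6,"z":0,"ax":0,"ay":0,"az":0},
    {"hand":1,"x":-35,"y":7.6,"z":0,"ax":0,"ay":0,"az":0},
    {"hand":1,"x":-35,"y":7.6,"z":0,"ax":0,"ay":0,"az":0},
    {"hand":1,"x":-35,"y":7.6,"z":0,"ax":0,"ay":0,"az":0},
    {"hand":1,"x":-35,"y":7.6,"z":0,"ax":0,"ay":0,"az":0},
    {"hand":1,"x":-35,"y":7.6,"z":0,"ax":0,"ay":0,"az":0},
    {"hand":1,"x":-35,"y":7.6,"z":0,"ax":0,"ay":0,"az":0},
    {"hand":1,"x":-35,"y":7.6,"z":0,"ax":0,"ay":0,"az":0},
    {"hand":1,"x":-35,"y":7.6,"z":0,"ax":0,"ay":0,"az":0},
    {"hand":1,"x":-35,"y":7.6,"z":0,"ax":0,"ay":0,"az":0},
    {"hand":1,"x":0,"y":0,"z":0,"ax":0,"ay":0,"az":0},
    {"hand":1,"x":0,"y":0,"z":0,"ax":0,"ay":0,"az":0},
  ],
)

```text
t: 3.85
eef_pos: [0.5784, -0.2977, 0.2304]
orientation: [-0.001, 0.706, 0.708, -0.001]
force: [0.5, 0.1, -0.6]
grip_width: 1.001
gripper_force: 0.0
```

```bash
python3 - <<'E'
from h import *
c,T=wrist(); im=c["color"]; np.savez("w2.npz",T=T,im=im)
cv2.imwrite("pics/w2.png",cv2.resize(im[100:340,200:440],None,fx=2.4,fy=2.4,interpolation=cv2.INTER_CUBIC))
m=(im.max(2)<85).astype(np.uint8)
k=np.zeros_like(m); k[120:300,225:415]=m[120:300,225:415]
ct=max(cv2.findContours(k,0,1)[0],key=cv2.contourArea)[:,0]
w=onplane(c,ct,.012,T,True)[:,:2]; r=cv2.minAreaRect(np.float32(w*1000)); print(cv2.boundingRect(ct),r)
E
```

```text
(290, 183, 63, 94) ((576.25146484375, -330.82049560546875), (99.43219757080078, 61.962825775146484), 88.7936019897461)
```

View pics/w2.png

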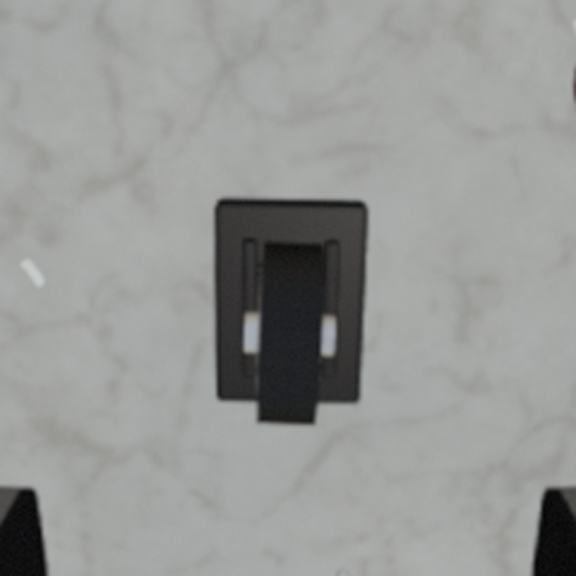

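```bash
python3 - <<'E'
from h import *
z=np.load("w2.npz"); T=z["T"]; im=z["im"]; c=imaging.camera("wrist")
m=(im.min(2)>110).astype(np.uint8); P=[]
n,l,st,ce=cv2.connectedComponentsWithStats(m[225:255,296:348])
for i in range(1,n):
    if 10<st[i,4]<300: print(st[i],ce[i]); P.append(ce[i]+[296,225])
p=np.array(P); w=onplane(c,p,.049,T,True); print(p,w, w.mean(0)); d=w[1]-w[0]; print("axle yaw",np.degrees(np.arctan2(d[1],d[0])),np.linalg.norm(d))
f=lambda u,v:[200+u/2.4,100+v/2.4]
q=onplane(c,[f(216,202),f(366,203),f(358,402),f(219,400)],.012,T,True); print(q.round(4),q.mean(0)); 
for a,b in((0,1),(3,2)): e=q[b]-q[a]; print(np.degrees(np.arctan2(e[1],e[0])))
for a,b in((3,0),(2,1)): e=q[b]-q[a]; print(np.degrees(np.arctan2(-e[0],e[1])))
E
```

```text
[ 6  6  6 16 94] [ 8.5 13.5]
[38  7  6 16 90] [40.5        14.64444444]
[[304.5        238.5       ]
 [336.5        239.64444444]] [[ 0.56179374 -0.32634873  0.049     ]
 [ 0.59122488 -0.32740072  0.049     ]] [ 0.57650931 -0.32687473  0.049     ]
axle yaw -2.0471132055866668 0.029449938921359834
[[ 0.5463 -0.2823  0.012 ]
 [ 0.6079 -0.2826  0.012 ]
 [ 0.6068 -0.3708  0.012 ]
 [ 0.5457 -0.37    0.012 ]] [ 0.57668411 -0.32644384  0.012     ]
-0.2769527552677143
-0.7735323428693269
-0.42464326798723295
-0.7491548094818203
```

play_rows(
  steps=[
    {"hand":1,"x":-14,"y":-0.7,"z":15,"ax":0,"ay":0,"az":1},
    {"hand":1,"x":-15,"y":-0.5,"z":30,"ax":0,"ay":0,"az":0},
    {"hand":1,"x":0,"y":0,"z":35,"ax":0,"ay":0,"az":0},
    {"hand":1,"x":0,"y":0,"z":35,"ax":0,"ay":0,"az":0},
    {"hand":1,"x":0,"y":0,"z":30,"ax":0,"ay":0,"az":0},
    {"hand":1,"x":0,"y":0,"z":20,"ax":0,"ay":0,"az":0},
    {"hand":1,"x":0,"y":0,"z":0,"ax":0,"ay":0,"az":0},
    {"hand":1,"x":0,"y":0,"z":0,"ax":0,"ay":0,"az":0},
  ],
)

```text
t: 4.62
eef_pos: [0.578, -0.3233, 0.0662]
orientation: [-0.001, 0.711, 0.703, 0.0]
force: [-0.6, -1.1, 0.3]
grip_width: 1.001
gripper_force: 0.0
```

```bash
python3 - <<'E'
from h import *
c,T=wrist(); im=c["color"]; print(tool().round(4))
cv2.imwrite("pics/w3.png",im[120:440,160:480])
E
```

```text
[[ 1.130e-02  9.999e-01  1.300e-03  5.786e-01]
 [ 9.999e-01 -1.130e-02  2.000e-04 -3.244e-01]
 [ 2.000e-04  1.300e-03 -1.000e+00  6.760e-02]
 [ 0.000e+00  0.000e+00  0.000e+00  1.000e+00]]
```

View pics/w3.png

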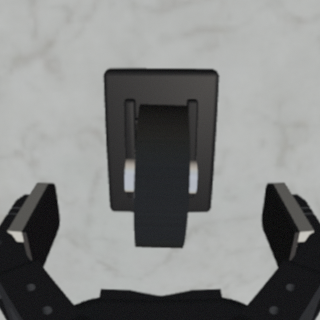

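play_rows(
  steps=[
    {"hand":1,"x":-2.5,"y":-1,"z":20,"ax":0,"ay":0,"az":0},
    {"hand":1,"x":0,"y":0,"z":21,"ax":0,"ay":0,"az":0},
    {"hand":1,"x":0,"y":0,"z":0,"ax":0,"ay":0,"az":0},
    {"hand":-1,"x":0,"y":0,"z":0,"ax":0,"ay":0,"az":0},
    {"hand":-1,"x":0,"y":0,"z":0,"ax":0,"ay":0,"az":0},
    {"hand":-1,"x":0,"y":0,"z":0,"ax":0,"ay":0,"az":0},
    {"hand":-1,"x":0,"y":0,"z":0,"ax":0,"ay":0,"az":0},
    {"hand":-1,"x":0,"y":0,"z":0,"ax":0,"ay":0,"az":0},
    {"hand":-1,"x":0,"y":0,"z":0,"ax":0,"ay":0,"az":0},
    {"hand":-1,"x":0,"y":0,"z":0,"ax":0,"ay":0,"az":0},
    {"hand":-1,"x":0,"y":0,"z":0,"ax":0,"ay":0,"az":0},
    {"hand":-1,"x":0,"y":0,"z":0,"ax":0,"ay":0,"az":0},
  ],
)

```text
t: 5.67
eef_pos: [0.5773, -0.3285, 0.0268]
orientation: [0.001, 0.712, 0.702, 0.001]
force: [-0.3, 0.7, 6.1]
grip_width: 0.387
gripper_force: 58.8
```

play_rows(
  steps=[
    {"hand":-0.3,"x":0,"y":0,"z":0,"ax":0,"ay":0,"az":0},
    {"hand":-0.3,"x":0,"y":0,"z":0,"ax":0,"ay":0,"az":0},
    {"hand":-0.3,"x":0,"y":0,"z":0,"ax":0,"ay":0,"az":0},
  ],
)

```text
t: 5.92
eef_pos: [0.5773, -0.3285, 0.0268]
orientation: [0.001, 0.712, 0.702, 0.001]
force: [-0.7, 0.4, 6.7]
grip_width: 0.384
gripper_force: 58.8
```

play_rows(
  steps=[
    {"hand":-1,"x":0,"y":0,"z":-4,"ax":0,"ay":0,"az":0},
    {"hand":-1,"x":0,"y":0,"z":-10,"ax":0,"ay":0,"az":0},
    {"hand":-1,"x":0,"y":0,"z":-20,"ax":0,"ay":0,"az":0},
    {"hand":-1,"x":0,"y":0,"z":-25,"ax":0,"ay":0,"az":0},
    {"hand":-1,"x":0,"y":0,"z":-15,"ax":0,"ay":0,"az":0},
    {"hand":-1,"x":0,"y":0,"z":-6,"ax":0,"ay":0,"az":0},
    {"hand":-1,"x":0,"y":0,"z":0,"ax":0,"ay":0,"az":0},
    {"hand":-1,"x":0,"y":0,"z":0,"ax":0,"ay":0,"az":0},
  ],
)

```text
t: 6.58
eef_pos: [0.5762, -0.3277, 0.1046]
orientation: [-0.0, 0.712, 0.702, 0.0]
force: [-0.6, -0.6, -5.1]
grip_width: 0.385
gripper_force: 60.3
```

play_rows(
  steps=[
    {"hand":-1,"x":11,"y":-5,"z":0,"ax":0,"ay":0,"az":0},
    {"hand":-1,"x":25,"y":-10,"z":0,"ax":0,"ay":0,"az":0},
    {"hand":-1,"x":32,"y":-13,"z":0,"ax":0,"ay":0,"az":0},
    {"hand":-1,"x":32,"y":-13,"z":0,"ax":0,"ay":0,"az":0},
    {"hand":-1,"x":32,"y":-13,"z":0,"ax":0,"ay":0,"az":0},
    {"hand":-1,"x":32,"y":-13,"z":0,"ax":0,"ay":0,"az":0},
    {"hand":-1,"x":32,"y":-13,"z":0,"ax":0,"ay":0,"az":0},
    {"hand":-1,"x":30,"y":-10,"z":0,"ax":0,"ay":0,"az":0},
    {"hand":-1,"x":18,"y":-7,"z":0,"ax":0,"ay":0,"az":3},
    {"hand":-1,"x":7,"y":-3,"z":0,"ax":0,"ay":0,"az":6},
    {"hand":-1,"x":0,"y":0,"z":0,"ax":0,"ay":0,"az":4.2},
    {"hand":-1,"x":0,"y":0,"z":0,"ax":0,"ay":0,"az":0},
  ],
)

```text
t: 7.58
eef_pos: [0.4793, -0.0746, 0.1043]
orientation: [-0.001, 0.788, 0.615, -0.001]
force: [-0.0, -1.1, -2.8]
grip_width: 0.382
gripper_force: 60.4
```

play_rows(
  steps=[
    {"hand":-1,"x":0,"y":0,"z":10,"ax":0,"ay":0,"az":0},
    {"hand":-1,"x":0,"y":0,"z":20,"ax":0,"ay":0,"az":0},
    {"hand":-1,"x":0,"y":0,"z":8,"ax":0,"ay":0,"az":0},
    {"hand":-1,"x":0,"y":0,"z":0,"ax":0,"ay":0,"az":0},
    {"hand":-1,"x":0,"y":0,"z":0,"ax":0,"ay":0,"az":0},
  ],
)

```text
t: 8.0
eef_pos: [0.4795, -0.0764, 0.0667]
orientation: [-0.0, 0.788, 0.616, -0.001]
force: [0.0, -0.1, -3.9]
grip_width: 0.384
gripper_force: 60.5
```

```bash
python3 - <<'E'
from h import *
F=[]
for i in range(5):
    c,T=wrist(); F.append(telemetry.sense()["force"])
im=c["color"]; print(np.mean(F,0),tool().round(4)); np.savez("w4.npz",T=T,im=im)
cv2.imwrite("pics/w4.png",cv2.resize(im[60:400,130:510],None,fx=1.7,fy=1.7))
E
```

```text
[ 0.08360311  0.38868711 -2.87280055] [[ 2.411e-01  9.705e-01  1.100e-03  4.806e-01]
 [ 9.705e-01 -2.411e-01  4.000e-04 -7.570e-02]
 [ 6.000e-04  1.000e-03 -1.000e+00  6.780e-02]
 [ 0.000e+00  0.000e+00  0.000e+00  1.000e+00]]
```

View pics/w4.png

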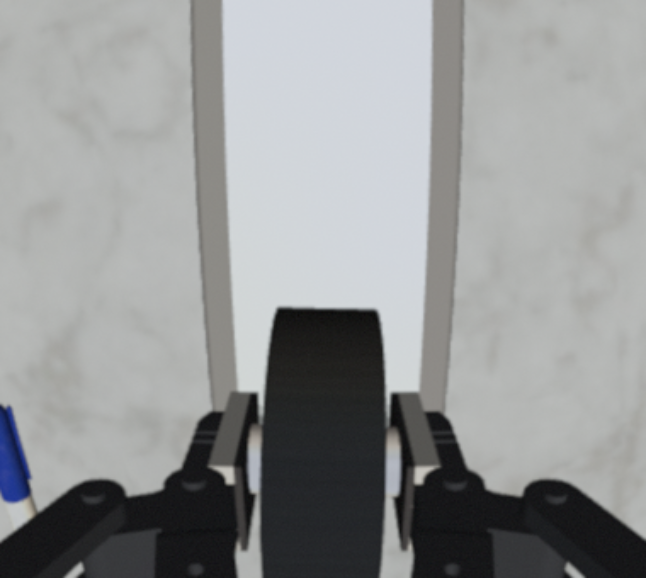

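play_rows(
  steps=[
    {"hand":-1,"x":0,"y":0,"z":9,"ax":0,"ay":0,"az":0},
    {"hand":-1,"x":0,"y":0,"z":5,"ax":0,"ay":0,"az":0},
    {"hand":-1,"x":0,"y":0,"z":0,"ax":0,"ay":0,"az":0},
    {"hand":-1,"x":0,"y":0,"z":0,"ax":0,"ay":0,"az":0},
  ],
)

```text
t: 8.58
eef_pos: [0.4797, -0.0757, 0.0528]
orientation: [-0.0, 0.788, 0.616, -0.001]
force: [0.3, 0.2, -3.7]
grip_width: 0.384
gripper_force: 60.5
```

play_rows(
  steps=[
    {"hand":-1,"x":0,"y":0,"z":1.5,"ax":0,"ay":0,"az":0},
    {"hand":-1,"x":0,"y":0,"z":0,"ax":0,"ay":0,"az":0},
    {"hand":-1,"x":0,"y":0,"z":0,"ax":0,"ay":0,"az":0},
  ],
)

```text
t: 8.83
eef_pos: [0.4802, -0.0757, 0.0518]
orientation: [0.0, 0.788, 0.616, 0.0]
force: [-0.4, 0.2, -4.3]
grip_width: 0.386
gripper_force: 60.5
```

play_rows(
  steps=[
    {"hand":-1,"x":0,"y":0,"z":1.5,"ax":0,"ay":0,"az":0},
    {"hand":-1,"x":0,"y":0,"z":0,"ax":0,"ay":0,"az":0},
    {"hand":-1,"x":0,"y":0,"z":0,"ax":0,"ay":0,"az":0},
  ],
)

```text
t: 9.08
eef_pos: [0.4801, -0.0756, 0.0503]
orientation: [-0.0, 0.788, 0.616, 0.0]
force: [0.9, -0.8, -3.6]
grip_width: 0.384
gripper_force: 60.5
```

```bash
python3 - <<'E'
from h import *
z=np.load("w4.npz");T=z["T"];c=imaging.camera("wrist"); s=imaging.camera("scene"); t=imaging.camera("top")
# board height from apparent 60 mm film width just ahead of wheel (wrist crop row 290) 
f=lambda u,v:[130+u/1.7,60+v/1.7]
for row,a,b in((60,222.5,432),(200,226.5,428),(300,230.5,421.5)):
  for h in(.02,.028,.036):
    w=onplane(c,[f(a,row),f(b,row)],h,T,True); print(row,h,np.linalg.norm(w[1]-w[0]).round(5))
print(telemetry.sense()["force"])
E
```

```text
60 0.02 0.06232
60 0.028 0.05971
60 0.036 0.05709
200 0.02 0.06176
200 0.028 0.05916
200 0.036 0.05657
300 0.02 0.06104
300 0.028 0.05847
300 0.036 0.05591
[-0.50566543 -0.30538113 -3.73935129]
```

play_rows(
  steps=[
    {"hand":-1,"x":0,"y":0,"z":1.5,"ax":0,"ay":0,"az":0},
    {"hand":-1,"x":0,"y":0,"z":0,"ax":0,"ay":0,"az":0},
    {"hand":-1,"x":0,"y":0,"z":0,"ax":0,"ay":0,"az":0},
  ],
)

```text
t: 9.48
eef_pos: [0.4801, -0.0756, 0.0487]
orientation: [-0.0, 0.788, 0.616, -0.0]
force: [-0.3, -0.2, -3.0]
grip_width: 0.381
gripper_force: 60.5
```

play_rows(
  steps=[
    {"hand":-1,"x":0,"y":0,"z":1.5,"ax":0,"ay":0,"az":0},
    {"hand":-1,"x":0,"y":0,"z":0,"ax":0,"ay":0,"az":0},
    {"hand":-1,"x":0,"y":0,"z":0,"ax":0,"ay":0,"az":0},
  ],
)

```text
t: 9.73
eef_pos: [0.4801, -0.0756, 0.0472]
orientation: [-0.0, 0.788, 0.616, -0.0]
force: [0.1, -0.2, -2.9]
grip_width: 0.383
gripper_force: 60.5
```

play_rows(
  steps=[
    {"hand":-1,"x":0,"y":0,"z":1.7,"ax":0,"ay":0,"az":0},
    {"hand":-1,"x":0,"y":0,"z":0,"ax":0,"ay":0,"az":0},
    {"hand":-1,"x":0,"y":0,"z":0,"ax":0,"ay":0,"az":0},
  ],
)

```text
t: 9.98
eef_pos: [0.4801, -0.0756, 0.0455]
orientation: [-0.0, 0.788, 0.616, -0.0]
force: [-0.3, 0.1, -2.7]
grip_width: 0.384
gripper_force: 60.5
```

play_rows(
  steps=[
    {"hand":-1,"x":0,"y":0,"z":1.7,"ax":0,"ay":0,"az":0},
    {"hand":-1,"x":0,"y":0,"z":0,"ax":0,"ay":0,"az":0},
    {"hand":-1,"x":0,"y":0,"z":0,"ax":0,"ay":0,"az":0},
  ],
)

```text
t: 10.23
eef_pos: [0.4801, -0.0757, 0.0438]
orientation: [-0.0, 0.788, 0.616, -0.0]
force: [1.9, -0.1, -3.2]
grip_width: 0.385
gripper_force: 60.5
```

play_rows(
  steps=[
    {"hand":-1,"x":0,"y":0,"z":1.6,"ax":0,"ay":0,"az":0},
    {"hand":-1,"x":0,"y":0,"z":0,"ax":0,"ay":0,"az":0},
    {"hand":-1,"x":0,"y":0,"z":0,"ax":0,"ay":0,"az":0},
  ],
)

```text
t: 10.48
eef_pos: [0.4801, -0.0756, 0.0422]
orientation: [-0.0, 0.788, 0.616, -0.0]
force: [0.0, -0.8, -3.8]
grip_width: 0.384
gripper_force: 60.5
```

play_rows(
  steps=[
    {"hand":-1,"x":0,"y":0,"z":1.6,"ax":0,"ay":0,"az":0},
    {"hand":-1,"x":0,"y":0,"z":0,"ax":0,"ay":0,"az":0},
    {"hand":-1,"x":0,"y":0,"z":0,"ax":0,"ay":0,"az":0},
  ],
)

```text
t: 10.73
eef_pos: [0.4801, -0.0757, 0.0406]
orientation: [-0.0, 0.788, 0.616, -0.0]
force: [0.7, -1.0, -4.5]
grip_width: 0.382
gripper_force: 60.5
```

play_rows(
  steps=[
    {"hand":-1,"x":0,"y":0,"z":1.6,"ax":0,"ay":0,"az":0},
    {"hand":-1,"x":0,"y":0,"z":0,"ax":0,"ay":0,"az":0},
    {"hand":-1,"x":0,"y":0,"z":0,"ax":0,"ay":0,"az":0},
  ],
)

```text
t: 10.98
eef_pos: [0.4801, -0.0756, 0.039]
orientation: [-0.0, 0.788, 0.616, -0.0]
force: [0.2, -0.5, -2.7]
grip_width: 0.39
gripper_force: 60.5
```

play_rows(
  steps=[
    {"hand":-1,"x":0,"y":0,"z":1.5,"ax":0,"ay":0,"az":0},
    {"hand":-1,"x":0,"y":0,"z":0,"ax":0,"ay":0,"az":0},
    {"hand":-1,"x":0,"y":0,"z":0,"ax":0,"ay":0,"az":0},
  ],
)

```text
t: 11.23
eef_pos: [0.4802, -0.0757, 0.0376]
orientation: [0.0, 0.788, 0.616, 0.0]
force: [0.2, -0.2, -3.6]
grip_width: 0.382
gripper_force: 60.7
```

play_rows(
  steps=[
    {"hand":-1,"x":0,"y":0,"z":1.4,"ax":0,"ay":0,"az":0},
    {"hand":-1,"x":0,"y":0,"z":0,"ax":0,"ay":0,"az":0},
    {"hand":-1,"x":0,"y":0,"z":0,"ax":0,"ay":0,"az":0},
  ],
)

```text
t: 11.48
eef_pos: [0.4804, -0.0756, 0.0363]
orientation: [0.0, 0.788, 0.616, 0.0]
force: [-1.5, 0.6, -0.1]
grip_width: 0.381
gripper_force: 61.0
```

play_rows(
  steps=[
    {"hand":-1,"x":0,"y":0,"z":1,"ax":0,"ay":0,"az":0},
    {"hand":-1,"x":0,"y":0,"z":0,"ax":0,"ay":0,"az":0},
    {"hand":-1,"x":0,"y":0,"z":0,"ax":0,"ay":0,"az":0},
  ],
)

```text
t: 11.73
eef_pos: [0.4804, -0.0757, 0.0353]
orientation: [0.0, 0.788, 0.616, 0.0]
force: [0.5, 0.3, 1.8]
grip_width: 0.385
gripper_force: 61.2
```

```bash
python3 - <<'E'
from h import *
F=[]
for i in range(6):
    imaging.camera("wrist"); F.append(telemetry.sense()["force"])
print(np.mean(F,0),np.std(F,0),tool().round(4)[:3,3])
E
```

```text
[ 0.07632356 -0.31901422  2.12225131] [0.26435967 0.46905064 0.30928837] [ 0.4803 -0.0757  0.0353]
```

play_rows(
  steps=[
    {"hand":-1,"x":0,"y":0,"z":1,"ax":0,"ay":0,"az":0},
    {"hand":-1,"x":0,"y":0,"z":0,"ax":0,"ay":0,"az":0},
    {"hand":-1,"x":0,"y":0,"z":0,"ax":0,"ay":0,"az":0},
  ],
)

```text
t: 12.28
eef_pos: [0.4803, -0.0757, 0.0343]
orientation: [0.0, 0.788, 0.616, 0.0]
force: [-1.1, -0.5, 5.1]
grip_width: 0.382
gripper_force: 61.5
```

```bash
cat > f.py <<'E'
from h import *
F=[]
for i in range(4):
    imaging.camera("wrist"); F.append(telemetry.sense()["force"])
print(np.mean(F,0).round(2),tool().round(4)[:3,3],telemetry.sense()["t"])
E
python3 f.py
```

```text
[-0.09 -0.05  5.1 ] [ 0.4803 -0.0757  0.0343] 12.4833
```

play_rows(
  steps=[
    {"hand":-1,"x":0,"y":0,"z":0.8,"ax":0,"ay":0,"az":0},
    {"hand":-1,"x":0,"y":0,"z":0.8,"ax":0,"ay":0,"az":0},
    {"hand":-1,"x":0,"y":0,"z":0,"ax":0,"ay":0,"az":0},
    {"hand":-1,"x":0,"y":0,"z":0,"ax":0,"ay":0,"az":0},
  ],
)

```text
t: 12.82
eef_pos: [0.4805, -0.0757, 0.0328]
orientation: [0.0, 0.788, 0.616, 0.0]
force: [-1.0, -0.9, 7.5]
grip_width: 0.386
gripper_force: 61.8
```

```bash
python3 f.py
```

```text
[-0.27 -0.6   7.66] [ 0.4805 -0.0758  0.0329] 13.0167
```

play_rows(
  steps=[
    {"hand":-1,"x":1,"y":0,"z":0.2,"ax":0,"ay":0,"az":0},
    {"hand":-1,"x":2,"y":0,"z":0.1,"ax":0,"ay":0,"az":0},
    {"hand":-1,"x":3,"y":0,"z":0.1,"ax":0,"ay":0,"az":0},
    {"hand":-1,"x":3,"y":0,"z":0,"ax":0,"ay":0,"az":0},
    {"hand":-1,"x":3,"y":0,"z":0,"ax":0,"ay":0,"az":0},
    {"hand":-1,"x":2,"y":0,"z":0,"ax":0,"ay":0,"az":0},
    {"hand":-1,"x":1,"y":0,"z":0,"ax":0,"ay":0,"az":0},
    {"hand":-1,"x":0,"y":0,"z":0,"ax":0,"ay":0,"az":0},
  ],
)

```text
t: 13.68
eef_pos: [0.4846, -0.061, 0.0328]
orientation: [0.0, 0.788, 0.616, 0.001]
force: [-0.7, -0.3, 11.6]
grip_width: 0.384
gripper_force: 62.2
```

```bash
python3 f.py; python3 -c "
from h import *
c=imaging.camera('wrist'); cv2.imwrite('pics/w5.png',c['color'][180:400,220:420])"
```

```text
[-1.05 -0.17 11.36] [ 0.4845 -0.0611  0.0328] 13.8833
```

View pics/w5.png

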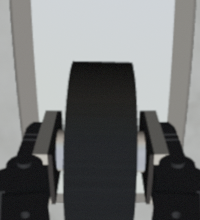

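play_rows(
  steps=[
    {"hand":-1,"x":1,"y":0,"z":-0.1,"ax":0,"ay":0,"az":0},
    {"hand":-1,"x":2,"y":0,"z":-0.15,"ax":0,"ay":0,"az":0},
    {"hand":-1,"x":3,"y":0,"z":-0.15,"ax":0,"ay":0,"az":0},
    {"hand":-1,"x":3,"y":0,"z":-0.15,"ax":0,"ay":0,"az":0},
    {"hand":-1,"x":3,"y":0,"z":-0.1,"ax":0,"ay":0,"az":0},
    {"hand":-1,"x":3,"y":0,"z":-0.1,"ax":0,"ay":0,"az":0},
    {"hand":-1,"x":3,"y":0,"z":-0.1,"ax":0,"ay":0,"az":0},
    {"hand":-1,"x":2,"y":0,"z":-0.05,"ax":0,"ay":0,"az":0},
    {"hand":-1,"x":0,"y":0,"z":0,"ax":0,"ay":0,"az":0},
  ],
)

```text
t: 14.68
eef_pos: [0.4897, -0.0414, 0.0339]
orientation: [0.0, 0.788, 0.616, 0.001]
force: [-1.3, -0.8, 13.5]
grip_width: 0.387
gripper_force: 62.5
```

```bash
python3 f.py
```

```text
[-1.1  -0.77 13.83] [ 0.4896 -0.0417  0.0339] 14.8833
```

play_rows(
  steps=[
    {"hand":-1,"x":1,"y":0,"z":-0.4,"ax":0,"ay":0,"az":0},
    {"hand":-1,"x":2,"y":0,"z":-0.5,"ax":0,"ay":0,"az":0},
    {"hand":-1,"x":3,"y":0,"z":-0.3,"ax":0,"ay":0,"az":0},
    {"hand":-1,"x":3,"y":0,"z":-0.2,"ax":0,"ay":0,"az":0},
    {"hand":-1,"x":3,"y":0,"z":-0.2,"ax":0,"ay":0,"az":0},
    {"hand":-1,"x":2,"y":0,"z":-0.1,"ax":0,"ay":0,"az":0},
    {"hand":-1,"x":0,"y":0,"z":0,"ax":0,"ay":0,"az":0},
  ],
)

```text
t: 15.47
eef_pos: [0.4931, -0.0277, 0.0355]
orientation: [0.0, 0.788, 0.616, 0.001]
force: [0.1, 0.1, 12.2]
grip_width: 0.384
gripper_force: 62.3
```

```bash
python3 f.py
```

```text
[-0.37 -0.79 11.88] [ 0.493  -0.0281  0.0355] 15.6667
```

play_rows(
  steps=[
    {"hand":-1,"x":1,"y":0,"z":-0.2,"ax":0,"ay":0,"az":0},
    {"hand":-1,"x":2,"y":0,"z":-0.3,"ax":0,"ay":0,"az":0},
    {"hand":-1,"x":3,"y":0,"z":-0.3,"ax":0,"ay":0,"az":0},
    {"hand":-1,"x":3,"y":0,"z":-0.3,"ax":0,"ay":0,"az":0},
    {"hand":-1,"x":3,"y":0,"z":-0.2,"ax":0,"ay":0,"az":0},
    {"hand":-1,"x":2,"y":0,"z":-0.2,"ax":0,"ay":0,"az":0},
    {"hand":-1,"x":1,"y":0,"z":-0.1,"ax":0,"ay":0,"az":0},
  ],
)

```text
t: 16.25
eef_pos: [0.4967, -0.0134, 0.037]
orientation: [0.001, 0.788, 0.616, 0.001]
force: [-0.0, -0.7, 9.4]
grip_width: 0.387
gripper_force: 62.0
```

```bash
python3 f.py
```

```text
[ 0.62 -0.9   9.59] [ 0.4966 -0.0135  0.037 ] 16.45
```

play_rows(
  steps=[
    {"hand":-1,"x":1,"y":0,"z":0,"ax":0,"ay":0,"az":0},
    {"hand":-1,"x":2,"y":0,"z":-0.1,"ax":0,"ay":0,"az":0},
    {"hand":-1,"x":3,"y":0,"z":-0.1,"ax":0,"ay":0,"az":0},
    {"hand":-1,"x":3,"y":0,"z":-0.1,"ax":0,"ay":0,"az":0},
    {"hand":-1,"x":3,"y":0,"z":-0.1,"ax":0,"ay":0,"az":0},
    {"hand":-1,"x":3,"y":0,"z":-0.1,"ax":0,"ay":0,"az":0},
    {"hand":-1,"x":2,"y":0,"z":-0.1,"ax":0,"ay":0,"az":0},
    {"hand":-1,"x":1,"y":0,"z":-0.1,"ax":0,"ay":0,"az":0},
  ],
)

```text
t: 17.12
eef_pos: [0.5013, 0.0041, 0.0379]
orientation: [0.001, 0.788, 0.616, 0.001]
force: [1.3, -0.7, 10.0]
grip_width: 0.384
gripper_force: 62.1
```

```bash
python3 f.py
```

```text
[ 1.72 -0.61 10.4 ] [0.5013 0.0039 0.0379] 17.3167
```

play_rows(
  steps=[
    {"hand":-1,"x":1,"y":0,"z":-0.1,"ax":0,"ay":0,"az":0},
    {"hand":-1,"x":2,"y":0,"z":-0.1,"ax":0,"ay":0,"az":0},
    {"hand":-1,"x":3,"y":0,"z":-0.1,"ax":0,"ay":0,"az":0},
    {"hand":-1,"x":3,"y":0,"z":-0.1,"ax":0,"ay":0,"az":0},
    {"hand":-1,"x":3,"y":0,"z":-0.1,"ax":0,"ay":0,"az":0},
    {"hand":-1,"x":3,"y":0,"z":-0.1,"ax":0,"ay":0,"az":0},
    {"hand":-1,"x":3,"y":0,"z":-0.1,"ax":0,"ay":0,"az":0},
    {"hand":-1,"x":3,"y":0,"z":-0.1,"ax":0,"ay":0,"az":0},
    {"hand":-1,"x":2,"y":0,"z":-0.1,"ax":0,"ay":0,"az":0},
    {"hand":-1,"x":1,"y":0,"z":0,"ax":0,"ay":0,"az":0},
  ],
)

```text
t: 18.15
eef_pos: [0.5074, 0.0274, 0.0389]
orientation: [0.001, 0.788, 0.616, 0.001]
force: [2.1, -1.5, 10.5]
grip_width: 0.381
gripper_force: 62.1
```

```bash
python3 f.py; python3 - <<'E'
from h import *
c,T=wrist(); im=c["color"]; np.savez("w6.npz",T=T,im=im); g=im.min(2).astype(int)
for r in (150,180,200,215,230):
    row=g[r]; m=np.where(row[230:420]>178)[0]+230; print(r,m.min(),m.max(), onplane(c,[[m.min(),r],[m.max(),r]],.027,T,True).round(4).tolist())
for r in (262,280): 
    m=np.where(g[r,270:375]<70)[0]+270; print(r,m.min(),m.max(),g[r,270:375:6])
print(T[:3,3])
E
```

```text
[ 2.37 -1.04 10.19] [0.5074 0.0273 0.0389] 18.35
150 248 419 [[0.4924, 0.0995, 0.027], [0.5624, 0.0824, 0.027]]
180 250 419 [[0.4897, 0.0869, 0.027], [0.5599, 0.0697, 0.027]]
200 251 388 [[0.4877, 0.0784, 0.027], [0.5448, 0.0641, 0.027]]
215 251 388 [[0.4858, 0.072, 0.027], [0.5435, 0.0576, 0.027]]
230 252 387 [[0.4842, 0.0654, 0.027], [0.5418, 0.051, 0.027]]
262 289 354 [206 206 206 119  22  22  22  26  24  24  23  29  23  22  57 206 206 206]
280 287 355 [206 205 206  30  31  32  30  29  30  31  29  29  34  32  27 206 205 206]
[0.52435163 0.10419463 0.18155757]
```

play_rows(
  steps=[
    {"hand":-1,"x":2,"y":0,"z":-0.1,"ax":0,"ay":0,"az":0},
    {"hand":-1,"x":3,"y":0,"z":-0.1,"ax":0,"ay":0,"az":0},
    {"hand":-1,"x":3,"y":0,"z":-0.1,"ax":0,"ay":0,"az":0},
    {"hand":-1,"x":3,"y":0,"z":-0.1,"ax":0,"ay":0,"az":0},
    {"hand":-1,"x":3,"y":0,"z":-0.1,"ax":0,"ay":0,"az":0},
    {"hand":-1,"x":3,"y":0,"z":-0.1,"ax":0,"ay":0,"az":0},
    {"hand":-1,"x":3,"y":0,"z":-0.1,"ax":0,"ay":0,"az":0},
    {"hand":-1,"x":3,"y":0,"z":-0.1,"ax":0,"ay":0,"az":0},
    {"hand":-1,"x":3,"y":0,"z":-0.1,"ax":0,"ay":0,"az":0},
    {"hand":-1,"x":2,"y":0,"z":-0.1,"ax":0,"ay":0,"az":0},
    {"hand":-1,"x":1,"y":0,"z":0,"ax":0,"ay":0,"az":0},
  ],
)

```text
t: 19.32
eef_pos: [0.5147, 0.0555, 0.04]
orientation: [0.001, 0.788, 0.616, 0.002]
force: [3.9, -1.8, 8.2]
grip_width: 0.386
gripper_force: 61.8
```

```bash
python3 f.py
```

```text
[ 3.76 -1.22  8.45] [0.5146 0.0554 0.04  ] 19.5167
```

play_rows(
  steps=[
    {"hand":-1,"x":2,"y":0,"z":0,"ax":0,"ay":0,"az":-0.2},
    {"hand":-1,"x":3,"y":0,"z":0,"ax":0,"ay":0,"az":-0.2},
    {"hand":-1,"x":3,"y":0,"z":-0.1,"ax":0,"ay":0,"az":-0.2},
    {"hand":-1,"x":3,"y":0,"z":-0.1,"ax":0,"ay":0,"az":-0.2},
    {"hand":-1,"x":3,"y":0,"z":0,"ax":0,"ay":0,"az":-0.2},
    {"hand":-1,"x":3,"y":0,"z":-0.1,"ax":0,"ay":0,"az":0},
    {"hand":-1,"x":3,"y":0,"z":-0.1,"ax":0,"ay":0,"az":0},
    {"hand":-1,"x":3,"y":0,"z":-0.1,"ax":0,"ay":0,"az":0},
    {"hand":-1,"x":2,"y":0,"z":-0.1,"ax":0,"ay":0,"az":0},
    {"hand":-1,"x":1,"y":0,"z":0,"ax":0,"ay":0,"az":0},
  ],
)

```text
t: 20.35
eef_pos: [0.5208, 0.0808, 0.0406]
orientation: [0.001, 0.782, 0.623, 0.002]
force: [5.0, -0.6, 6.9]
grip_width: 0.385
gripper_force: 61.7
```

```bash
python3 f.py
```

```text
[ 4.89 -1.17  7.22] [0.5207 0.0806 0.0406] 20.55
```

```bash
python3 - <<'E'
from h import *
c,T=wrist(); im=c["color"]; np.savez("w7.npz",T=T,im=im); g=im.min(2).astype(int)
for r in (190,200,215,230,240,250,256,262,270,280,290,300):
    m=np.where(g[r,270:375]<70)[0]+270; l=np.where(g[r,235:300]>178)[0]+235; q=np.where(g[r,340:400]>178)[0]+340
    print(r,l.min() if len(l) else 0,q.max() if len(q) else 0,m.min() if len(m) else 0,m.max() if len(m) else 0)
print(telemetry.sense()["wrist_torque"],tool().round(4))
cv2.imwrite("pics/w7.png",cv2.resize(im[130:380,200:440],None,fx=2.4,fy=2.4,interpolation=cv2.INTER_CUBIC))
E
```

```text
190 251 390 0 0
200 251 389 0 0
215 252 388 0 0
230 253 387 0 0
240 253 387 0 0
250 254 386 291 352
256 254 385 290 353
262 254 385 289 354
270 255 384 288 354
280 255 383 287 355
290 235 382 286 355
300 235 381 275 366
[-0.2605939  -1.14800228 -0.03106833] [[ 2.246e-01  9.744e-01  4.200e-03  5.207e-01]
 [ 9.745e-01 -2.246e-01  2.000e-04  8.060e-02]
 [ 1.200e-03  4.000e-03 -1.000e+00  4.060e-02]
 [ 0.000e+00  0.000e+00  0.000e+00  1.000e+00]]
```

View pics/w7.png

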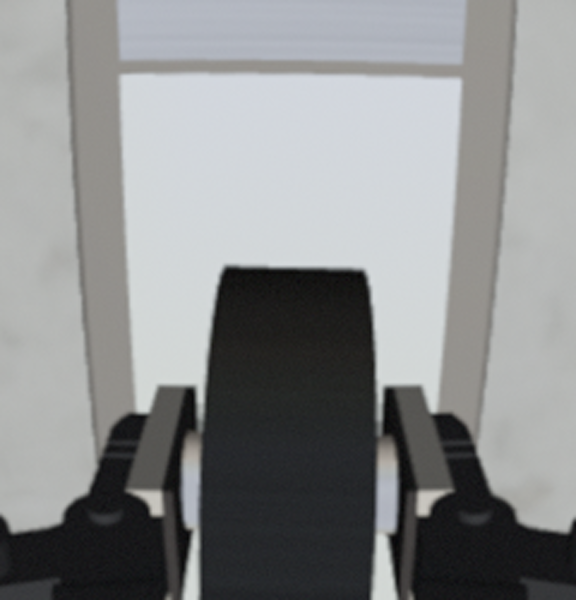

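play_rows(
  steps=[
    {"hand":-1,"x":2,"y":0.1,"z":0.2,"ax":0,"ay":0,"az":-0.4},
    {"hand":-1,"x":3,"y":0.1,"z":0.1,"ax":0,"ay":0,"az":-0.4},
    {"hand":-1,"x":3,"y":0.1,"z":0.1,"ax":0,"ay":0,"az":-0.4},
    {"hand":-1,"x":3,"y":0.1,"z":0.1,"ax":0,"ay":0,"az":0},
    {"hand":-1,"x":3,"y":0.1,"z":0,"ax":0,"ay":0,"az":0},
    {"hand":-1,"x":3,"y":0.1,"z":0,"ax":0,"ay":0,"az":0},
    {"hand":-1,"x":3,"y":0.1,"z":0,"ax":0,"ay":0,"az":0},
    {"hand":-1,"x":2,"y":0.1,"z":0,"ax":0,"ay":0,"az":0},
    {"hand":-1,"x":1,"y":0,"z":0,"ax":0,"ay":0,"az":0},
  ],
)

```text
t: 21.35
eef_pos: [0.5262, 0.1033, 0.0402]
orientation: [0.001, 0.776, 0.631, 0.002]
force: [2.7, -1.2, 9.5]
grip_width: 0.383
gripper_force: 62.0
```

```bash
python3 f.py
```

```text
[ 3.4  -0.49  9.08] [0.5261 0.1032 0.0402] 21.55
```

play_rows(
  steps=[
    {"hand":-1,"x":2,"y":0.1,"z":0,"ax":0,"ay":0,"az":0},
    {"hand":-1,"x":3,"y":0.1,"z":-0.1,"ax":0,"ay":0,"az":0},
    {"hand":-1,"x":3,"y":0.1,"z":0,"ax":0,"ay":0,"az":0},
    {"hand":-1,"x":3,"y":0.1,"z":-0.1,"ax":0,"ay":0,"az":0},
    {"hand":-1,"x":3,"y":0.1,"z":0,"ax":0,"ay":0,"az":0},
    {"hand":-1,"x":3,"y":0.1,"z":-0.1,"ax":0,"ay":0,"az":0},
    {"hand":-1,"x":3,"y":0.1,"z":0,"ax":0,"ay":0,"az":0},
    {"hand":-1,"x":3,"y":0.1,"z":-0.1,"ax":0,"ay":0,"az":0},
    {"hand":-1,"x":2,"y":0.1,"z":0,"ax":0,"ay":0,"az":0},
    {"hand":-1,"x":1,"y":0,"z":0,"ax":0,"ay":0,"az":0},
  ],
)

```text
t: 22.38
eef_pos: [0.5318, 0.1286, 0.0403]
orientation: [0.001, 0.776, 0.631, 0.001]
force: [2.6, -0.8, 7.9]
grip_width: 0.387
gripper_force: 61.8
```

```bash
python3 f.py; python3 - <<'E'
from h import *
c,T=wrist(); im=c["color"]; np.savez("w8.npz",T=T,im=im); g=im.min(2).astype(int)
for r in (225,240,250,262):
    print(r,g[r,236:300:3],g[r,340:404:3])
print(g[90:260,312], T.round(3)[:3,3])
E
```

```text
[ 2.89 -0.09  7.62] [0.5319 0.1284 0.0403] 22.5833
225 [138 149 148 147 149 149 182 187 186 186 186 186 171 184 185 183 172 182
 184 185 184 183] [172 171 170 166 166 165 161 137 184 184 185 181 150 145 140 136 135 132
 159 160 161 161]
240 [130 148 149 148 149 148 169 185 185 185 185 185 185 184 184 184 185 184
 185 148 128 129] [179 179 180 179 186 187 185 186 186 185 185 185 185 185 186 185 186 173
 159 158 159 158]
250 [121 148 149 148 148 149 158 186 185 185 184 184 184 184 183 184 184 184
 107  23  18  22] [ 21  22  22  20  29 177 183 183 184 182 182 182 181 182 181 181 180 161
 158 159 160 159]
262 [120 148 147 147 148 148 150 174 179 179 178 180 180 181 181 181 182 163
  27  30  29  28] [ 29  29  28  28  26 111 182 182 181 180 181 181 182 182 182 182 173 158
 160 159 159 159]
[181 181 183 183 184 184 184 183 180 175 167 149 118 103 131 153 155 156
 156 156 155 154 157 155 155 155 155 155 156 155 155 154 155 155 156 155
 155 156 155 155 155 156 154 156 155 154 155 154 155 155 155 154 154 155
 155 155 154 154 154 155 155 155 154 154 155 155 155 155 156 155 154 155
 157 155 155 155 155 155 155 156 155 156 155 154 156 155 156 156 154 155
 155 156 156 155 155 156 156 155 155 155 155 155 156 155 156 153 154 155
 154 154 154 154 154 153 155 154 155 154 155 154 155 153 154 154 154 155
 154 153 154 154 151 140 133 152 173 183 184 184 184 183 183 184 184 184
 181 182 184 184 185 179 151  88  29  13  11  16  20  18  19  22  23  24
  22  23  25  25  22  24  25  30] [0.546 0.206 0.183]
```

```bash
python3 - <<'E'
from h import *
z=np.load("w8.npz"); T=z["T"]; c=imaging.camera("wrist"); d=np.array([.2403,.9707,0])
tcp=np.array([.5319,.1284,0])
for h in(.024,.027):
  print("stop base",onplane(c,[[312,102.5]],h,T,True)@d-tcp@d,"crest",onplane(c,[[312,221]],h+.0025,T,True)@d-tcp@d)
# boss position in tool: bright boss blobs, w7 image; boss center at tool depth ~ -20mm
z=np.load("w7.npz"); g=z["im"].min(2); C=c["T_tool_cam"]
for x0,x1 in((270,290),(354,372)):
  m=(g[300:360,x0:x1]>100).astype(np.uint8); n,l,st,ce=cv2.connectedComponentsWithStats(m); i=1+np.argmax(st[1:,4]); print(st[i],ce[i]+[x0,300])
  v0=st[i][1]+300; v1=v0+st[i][3]; print(onplane(c,[ce[i]+[x0,300],[ce[i][0]+x0,v0],[ce[i][0]+x0,v1]],-.021,C,True).round(4).tolist())
E
```

```text
stop base [0.085814] crest [0.03474713]
stop base [0.08567962] crest [0.03559005]
[  6  13   8  47 302] [279.49668874 333.58609272]
[[-0.0004, -0.0175, -0.021], [0.0089, -0.0171, -0.021], [-0.0134, -0.0183, -0.021]]
[  2  15  10  45 368] [360.45652174 336.66576087]
[[-0.0019, 0.0139, -0.021], [0.008, 0.0134, -0.021], [-0.0134, 0.0145, -0.021]]
```

play_rows(
  steps=[
    {"hand":-1,"x":2,"y":0.1,"z":0.2,"ax":0,"ay":0,"az":0},
    {"hand":-1,"x":3,"y":0.1,"z":0.1,"ax":0,"ay":0,"az":0},
    {"hand":-1,"x":3,"y":0.1,"z":0,"ax":0,"ay":0,"az":0},
    {"hand":-1,"x":3,"y":0.1,"z":0,"ax":0,"ay":0,"az":0},
    {"hand":-1,"x":2,"y":0.1,"z":0,"ax":0,"ay":0,"az":0},
    {"hand":-1,"x":1,"y":0,"z":0,"ax":0,"ay":0,"az":0},
  ],
)

```text
t: 23.18
eef_pos: [0.5349, 0.142, 0.0399]
orientation: [0.001, 0.776, 0.631, 0.001]
force: [1.7, -1.7, 8.0]
grip_width: 0.384
gripper_force: 61.8
```

```bash
python3 f.py
```

```text
[ 1.92 -2.    8.26] [0.5349 0.1417 0.0399] 23.3833
```

play_rows(
  steps=[
    {"hand":-1,"x":2,"y":0.1,"z":0,"ax":0,"ay":0,"az":0},
    {"hand":-1,"x":2,"y":0.1,"z":0,"ax":0,"ay":0,"az":0},
    {"hand":-1,"x":2,"y":0.1,"z":-0.2,"ax":0,"ay":0,"az":0},
    {"hand":-1,"x":2,"y":0.1,"z":-0.3,"ax":0,"ay":0,"az":0},
    {"hand":-1,"x":2,"y":0.1,"z":-0.3,"ax":0,"ay":0,"az":0},
  ],
)

```text
t: 23.8
eef_pos: [0.5373, 0.1512, 0.0407]
orientation: [0.001, 0.776, 0.631, 0.001]
force: [0.4, -2.3, 8.6]
grip_width: 0.384
gripper_force: 61.9
```

```bash
python3 f.py
```

```text
[ 1.34 -1.61  8.97] [0.5373 0.1514 0.0407] 24.0
```

play_rows(
  steps=[
    {"hand":-1,"x":2,"y":0.1,"z":-0.3,"ax":0,"ay":0,"az":0},
    {"hand":-1,"x":2,"y":0.1,"z":-0.3,"ax":0,"ay":0,"az":0},
    {"hand":-1,"x":2,"y":0.1,"z":-0.3,"ax":0,"ay":0,"az":0},
    {"hand":-1,"x":2,"y":0.1,"z":-0.3,"ax":0,"ay":0,"az":0},
    {"hand":-1,"x":2,"y":0.1,"z":-0.2,"ax":0,"ay":0,"az":0},
    {"hand":-1,"x":2,"y":0.1,"z":-0.1,"ax":0,"ay":0,"az":0},
  ],
)

```text
t: 24.5
eef_pos: [0.5402, 0.1633, 0.042]
orientation: [0.0, 0.776, 0.631, 0.001]
force: [0.9, -0.1, 6.6]
grip_width: 0.381
gripper_force: 61.8
```

```bash
python3 f.py
```

```text
[1.93 1.06 6.96] [0.5402 0.1637 0.0421] 24.7
```

play_rows(
  steps=[
    {"hand":-1,"x":2,"y":0.1,"z":0.1,"ax":0,"ay":0,"az":0},
    {"hand":-1,"x":2,"y":0.1,"z":0.1,"ax":0,"ay":0,"az":0},
    {"hand":-1,"x":2,"y":0.1,"z":0.3,"ax":0,"ay":0,"az":0},
    {"hand":-1,"x":2,"y":0.1,"z":0.4,"ax":0,"ay":0,"az":0},
    {"hand":-1,"x":2,"y":0.1,"z":0.5,"ax":0,"ay":0,"az":0},
    {"hand":-1,"x":1,"y":0,"z":0.2,"ax":0,"ay":0,"az":0},
  ],
)

```text
t: 25.2
eef_pos: [0.5426, 0.1746, 0.0402]
orientation: [0.0, 0.776, 0.631, 0.001]
force: [1.0, 0.7, 4.7]
grip_width: 0.381
gripper_force: 61.5
```

```bash
python3 f.py
```

```text
[1.05 0.73 5.98] [0.5427 0.1743 0.0402] 25.4
```

play_rows(
  steps=[
    {"hand":-1,"x":1,"y":0,"z":0.3,"ax":0,"ay":0,"az":0},
    {"hand":-1,"x":1,"y":0,"z":0.2,"ax":0,"ay":0,"az":0},
    {"hand":-1,"x":0,"y":0,"z":0,"ax":0,"ay":0,"az":0},
  ],
)

```text
t: 25.65
eef_pos: [0.5431, 0.1762, 0.0397]
orientation: [0.0, 0.776, 0.631, 0.001]
force: [0.5, -0.5, 7.3]
grip_width: 0.384
gripper_force: 61.6
```

```bash
python3 f.py
```

```text
[0.92 0.01 5.69] [0.5431 0.176  0.0398] 25.85
```

play_rows(
  steps=[
    {"hand":-1,"x":0.7,"y":0,"z":0,"ax":0,"ay":0,"az":0},
    {"hand":-1,"x":0.7,"y":0,"z":0,"ax":0,"ay":0,"az":0},
    {"hand":-1,"x":0,"y":0,"z":0,"ax":0,"ay":0,"az":0},
  ],
)

```text
t: 26.1
eef_pos: [0.5434, 0.1774, 0.0398]
orientation: [0.0, 0.776, 0.631, 0.001]
force: [0.5, -0.4, 5.8]
grip_width: 0.384
gripper_force: 61.6
```

```bash
python3 f.py
```

```text
[0.79 0.24 6.05] [0.5434 0.1774 0.0398] 26.3
```

play_rows(
  steps=[
    {"hand":-1,"x":0.6,"y":0,"z":0,"ax":0,"ay":0,"az":0},
    {"hand":-1,"x":0.6,"y":0,"z":0,"ax":0,"ay":0,"az":0},
    {"hand":-1,"x":0,"y":0,"z":0,"ax":0,"ay":0,"az":0},
  ],
)

```text
t: 26.55
eef_pos: [0.5435, 0.1779, 0.0396]
orientation: [0.0, 0.776, 0.631, 0.0]
force: [0.6, -1.2, 6.0]
grip_width: 0.385
gripper_force: 61.6
```

```bash
python3 f.py
```

```text
[ 0.59 -1.55  6.22] [0.5434 0.178  0.0396] 26.75
```

play_rows(
  steps=[
    {"hand":-1,"x":0,"y":0,"z":-0.6,"ax":0,"ay":0,"az":0},
    {"hand":-1,"x":0,"y":0,"z":-0.6,"ax":0,"ay":0,"az":0},
    {"hand":-1,"x":0,"y":0,"z":-0.5,"ax":0,"ay":0,"az":0},
    {"hand":-1,"x":0,"y":0,"z":0,"ax":0,"ay":0,"az":0},
  ],
)

```text
t: 27.08
eef_pos: [0.5431, 0.1777, 0.041]
orientation: [0.0, 0.776, 0.631, -0.0]
force: [-0.0, -2.8, 2.9]
grip_width: 0.384
gripper_force: 61.3
```

```bash
python3 f.py
```

```text
[ 0.75 -3.57  3.15] [0.543  0.1779 0.041 ] 27.2833
```

play_rows(
  steps=[
    {"hand":-1,"x":-0.2,"y":0,"z":-0.6,"ax":0,"ay":0,"az":0},
    {"hand":-1,"x":0,"y":0,"z":-0.5,"ax":0,"ay":0,"az":0},
    {"hand":-0.15,"x":0,"y":0,"z":0,"ax":0,"ay":0,"az":0},
    {"hand":-0.1,"x":0,"y":0,"z":0,"ax":0,"ay":0,"az":0},
    {"hand":0,"x":0,"y":0,"z":0,"ax":0,"ay":0,"az":0},
    {"hand":0.2,"x":0,"y":0,"z":0,"ax":0,"ay":0,"az":0},
    {"hand":0.4,"x":0,"y":0,"z":0,"ax":0,"ay":0,"az":0},
    {"hand":0.4,"x":0,"y":0,"z":0,"ax":0,"ay":0,"az":0},
    {"hand":0.4,"x":0,"y":0,"z":0,"ax":0,"ay":0,"az":0},
  ],
)

```text
t: 28.03
eef_pos: [0.5429, 0.1783, 0.0422]
orientation: [-0.0, 0.776, 0.631, 0.0]
force: [0.4, 0.8, -0.1]
grip_width: 0.699
gripper_force: 0.0
```

```bash
python3 f.py; python3 - <<'E'
from h import *
c,T=wrist(); im=c["color"]
cv2.imwrite("pics/w9.png",cv2.resize(im[130:430,170:470],None,fx=2,fy=2,interpolation=cv2.INTER_CUBIC))
E
```

```text
[-0.08 -0.15 -0.04] [0.543  0.1781 0.0422] 28.2333
```

View pics/w9.png

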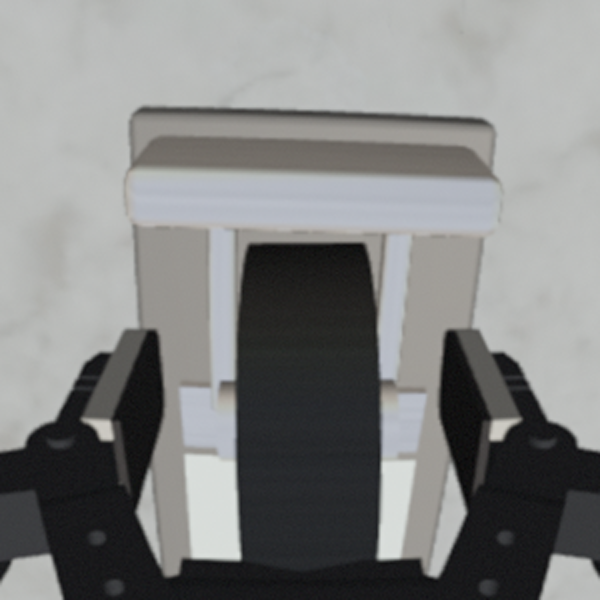

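play_rows(
  steps=[
    {"hand":0.4,"x":0,"y":0,"z":-8,"ax":0,"ay":0,"az":0},
    {"hand":0.4,"x":0,"y":0,"z":-20,"ax":0,"ay":0,"az":0},
    {"hand":0.4,"x":0,"y":0,"z":-30,"ax":0,"ay":0,"az":0},
    {"hand":0.4,"x":0,"y":0,"z":-30,"ax":0,"ay":0,"az":0},
    {"hand":0.4,"x":0,"y":0,"z":-30,"ax":0,"ay":0,"az":0},
    {"hand":0.4,"x":0,"y":0,"z":-15,"ax":0,"ay":0,"az":0},
    {"hand":0.4,"x":0,"y":0,"z":0,"ax":0,"ay":0,"az":0},
    {"hand":0.4,"x":0,"y":0,"z":0,"ax":0,"ay":0,"az":0},
  ],
)

```text
t: 28.95
eef_pos: [0.5434, 0.1783, 0.1762]
orientation: [-0.0, 0.776, 0.631, 0.001]
force: [-0.8, 0.5, -1.1]
grip_width: 0.702
gripper_force: 0.0
```

```bash
python3 - <<'E'
from h import *
c,T=wrist(); im=c["color"]; g=im.max(2)
m=np.zeros(g.shape,np.uint8); m[140:300,270:380]=(g[140:300,270:380]<60)
n,l,st,ce=cv2.connectedComponentsWithStats(m); i=1+np.argmax(st[1:,4]); print(st[i],ce[i])
b=st[i]; print(onplane(c,[[b[0]+b[2]/2,b[1]],[b[0],ce[i][1]],[b[0]+b[2],ce[i][1]]],.09,T,True).round(4))
print(telemetry.sense()["eef_pos"],telemetry.sense()["force"])
E
```

```text
[ 305  188   33   95 2990] [321.34882943 234.63210702]
[[0.5499 0.2139 0.09  ]
 [0.5332 0.1861 0.09  ]
 [0.5541 0.1817 0.09  ]]
[0.54278067 0.17818373 0.17508478] [ 0.25019927 -0.88323514 -0.35418024]
```

Wheel is still upright: the dark blob is 33 px wide, which is about 21 mm at the height of its top, and it sits over the pocket. I'm handing in.

```bash
python3 -c "
from cell import order; print(order.finish_job())"
```

```text
the job is handed in; nothing more can be done
None
```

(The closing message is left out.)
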